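# Weigh a pair of reagent jars in their carrier on the spring scale

## Task

Put the spare jar (the loose one that matches the jar already in the carrier) into the carrier's empty well, so that the carrier is balanced. Then hang the carrier by the bend of its handle on the scale's hook and ease the weight onto the spring slowly, so that the pointer creeps down and never jumps, and leave it hanging freely and still for the reading. Do not disturb the other bottles.

Things in the scene. Friction and masses are not known exactly. Their poses are not given: they have to be found in the camera images.
- carrier: Loose two-jar carrier, aluminium and steel rod, 72 (x) x 224 (y) x 215 (z) mm, 260 g (0.5 to 0.8 kg with both jars). Origin: centre of underside, z up. Two square wells centred at y = +76 and -76 mm, inside 66 x 66, walls 36 high, 3 thick, floor at z = 3. Packed jar in the +y well, -y well empty. An upright rod loop (the handle) stands between them in the y-z plane.
- handle_bend (a point): Rod centre at the top bend of the handle, which is to rest on the hook: carrier (0, 0, 165 mm), axes as the carrier's. The handle is 8 mm round rod: legs at y = -30 and +30 mm at the foot, -26 and +26 at z = 150, then slanting up to this bend. The opening under it is free from z = 4 mm up to the rod.
- grip_tab (a point): Good grip point on the flat tab standing on the bend: carrier (0, 0, 197 mm), axes as the carrier's. The tab is 8 mm thick (x), 24 mm wide (y), from z = 167 to 215 mm; grip it from above across its 24 mm (fingers closing along y).
- empty_well (a point): Centre of the inner floor of the carrier's empty well: carrier (0, -76, 3 mm).
- spare_jar: Loose white round jar with blue cap, 56 mm diameter, 95 mm high, 140 to 260 g, upright on the bench beside the other bottles; same shape and size as the packed jar. Origin: centre of its underside, z up. It is to stand on the floor of the empty well.
- packed_jar: White round jar with a blue cap, 56 mm diameter, 95 mm high, 140 to 260 g, standing in the carrier's +y well from the start, where it stays; origin at the centre of its underside.
- scale: Spring scale fixed to the bench: white column 40 x 56 mm, 322 mm high, on a 12 mm base plate that reaches 60 mm from the column's axis towards the hook; graduated strips with a black pointer on its -x and +x faces. Origin on the bench under the column's axis. The hook sticks out along the scale's own -x, its tip upturned.
- hook_seat (a point): Moves with the hook: centre of the 8 mm wire at its lowest, level part (14 mm long), 130 mm from the column's axis along scale -x, 225 mm above the bench unloaded; axes as the scale's. Outward (-x) the wire turns up to a tip 25 mm away, its top 20 mm above this point; towards the column it rises to an arm, top 24 mm above. Bring the handle in over the tip. Hung, handle_bend is 9 mm above this.
- hook (a joint): Travel of the sprung hook and pointer, m: 0 unloaded, growing downwards, stop at 0.06. Spring 200 N/m, lightly damped (5 N s/m): the loaded carrier takes it down 24 to 40 mm and then hangs 25 to 50 mm clear of the bench. Let go at once it jumps at 0.3 to 0.5 m/s; eased on, it stays well under 0.25 m/s.
- tall_bottle: Bystander: loose white bottle with a blue cap, 48 mm diameter, 145 mm high; origin at the centre of its underside.
- small_jar: Bystander: loose small white jar with a blue cap, 40 mm diameter, 58 mm high; origin at the centre of its underside.

How it is judged:
By the outcome, as a careful person would: the job done as asked, in the order asked, and still so for the second after the job is handed in, with the robot touching nothing.
It also fails if it takes over 67 s, if anything falls off the work surface, if the arm or the gripper's body presses on something with over 40 N, if the wrist force passes 120 N, or if a joint passes its speed limit or range.

## Robot

A 6-joint arm with a two-finger parallel gripper is mounted at the origin on the work surface. World frame = base frame: x ahead of the robot, y to its left, z up, the work surface at z = 0. Lengths are in m, angles in rad, forces in N, time in s.
With the tool pointing down it reaches from about 0.275 to 0.775 m from the base axis. Payload 14.6 kg.
Tool frame: the origin (TCP) lies between the finger pads; the fingertips stand 8 mm ahead of it and the grasp point (between the pads) lies 11 mm behind it (manip.finger_overhang is the z of the fingertips in the tool frame, in m); z points along the fingers, y is the line along which they close (so a half turn about z gives the same grasp; the last joint's range is limited). The gripper opens to 85 mm and grips with 20 to 120 N. Pads are 22 mm wide; open, the fingers measure 114 mm over their backs; the gripper's body (76 mm by 85 mm) begins 54 mm behind the grasp point. The pads swing forward as they close: fully open they stand 13 mm farther back than shut.
Start: joints at [-1.416, 0.263, -0.048, 1.259, 0, 1.415], TCP at [0.16, -0.5, 0.239] pointing down, gripper open.
Joint ranges: [-2.65, 2.65], [-0.89, 1.7], [-1.18, 1.37], [-2.13, 2.11], [-1.35, 1.29], [-3.14, 3.14]. Speed limits (rad/s): [1.89, 1.89, 2.57, 2.79, 3.14, 3.14].

## Interface

Orientations are given as a unit quaternion [w, x, y, z].
In Python, from cell import manip gives the robot as it stands. The module is installed in compiled form; this text tells all that it offers.
- The arm moves only by the tool drive_tool, never from a script. Its argument "plan" is a list of rows, each an object of numbers: "x", "y", "z": the shift along the tool's x, y, z in m; "roll": the turn about the tool's z in degrees; "hand": the opening, from 0 (shut) to 1 (fully open). A call has 1 to 5 rows; each row shifts and turns the commanded pose from where the row before left it, along the tool's axes as they then stand; what a row does not reach is not made up. A row lasts 1/8 s, in which the tool goes at most 62.5 mm and 10.7 degrees, less where a joint would pass 70% of its speed; a pose out of reach is approached as far as the arm can. A call with a gripper value outside its range is refused whole. The fingers move at their own pace and stop on an object; the grip force is fixed at half the most. Time passes only in rows, so rows that do not move let the fingers close. It gives the time, the measured TCP pose, the force, the opening and the grip force at its end, in the units of the state.
- manip.state(): the state, without advancing time (a new reading comes with each control period).
- manip.grab_frame(name): name is "scene" or "top" or "wrist"; returns a dict with "img" (420x560x3 uint8, red, green, blue), "fx", "fy", "cx", "cy" (pixels), "rvec" (rotation vector, rad) and "tvec" (3), from world to camera coordinates, as OpenCV has them; the wrist camera has in their place "hand_eye" (4x4, takes a point from camera to tool coordinates, whose origin is the TCP and whose axes are the flange's). Camera axes: x right, y down, z forward; pixel columns grow to the right and rows downward; lengths in m; the calibration is good to about 2 mm. The wrist camera is an equidistant fisheye: a pixel r from the principal point sees the ray r / f radians off the axis. A picture is of the moment at which its call begins: read the wrist's pose just before it. There is no depth.
- manip.close_job(): hands the job in; it is judged then, once.
The state is a dict: "time_s": time; "joint_positions": joint angles; "qvel": joint speeds; "effort": joint torques, N m; "ee_pos": TCP position; "tool_rot": TCP orientation; "ft_force": force on the tool from outside, world axes, zero at the start; "ft_torque": the same for the moment, N m; "finger_gap": opening from 0.0 (shut) to 1.0 (fully open); "gripper_force": force on a finger pad.
Only numpy, scipy, OpenCV 4.12 (cv2) and the standard library are available. Lean on these libraries where they do the work, as an engineer would, in place of code of your own. Each camera call takes 0.05 s, during which the arm holds its last target. There are 200 camera calls.

## Working session

There is one attempt and no reset: what is moved stays moved. The work goes in short steps, Python scripts to look and compute and a tool call to move; the robot and the scene stay as the last step left them, time stands still between calls to the robot, and variables do not carry over. Pictures are saved under pics/ and viewed, at most 10 in all, crops included, and the job is handed in when it is done.

Besides the shell and the picture viewer there is one more tool, called after "Emit:" as a command line: name --argument value ..., lists and objects as JSON in quotes. drive_tool: Moves the arm, as the interface text tells. Its arguments: {"type":"object","properties":{"plan":{"type":"array"}},"required":["plan"]}

```bash
mkdir -p pics
cat > h.py <<'E'
import numpy as np,cv2
from cell import manip
def grab(n):
    f=manip.grab_frame(n); return f
def ray(f,u,v):
    R=cv2.Rodrigues(np.array(f['rvec'],float))[0];t=np.array(f['tvec'],float).ravel()
    d=R.T@np.array([(u-f['cx'])/f['fx'],(v-f['cy'])/f['fy'],1.]);return -R.T@t,d
def onz(f,u,v,z):
    c,d=ray(f,u,v);return c+d*(z-c[2])/d[2]
def proj(f,p):
    R=cv2.Rodrigues(np.array(f['rvec'],float))[0];q=R@np.array(p,float)+np.array(f['tvec'],float).ravel()
    return f['cx']+f['fx']*q[0]/q[2],f['cy']+f['fy']*q[1]/q[2]
E
python3 - <<'E'
from h import *
s=manip.state();print(s['ee_pos'],s['tool_rot'],s['time_s'])
import pickle
fs={}
for n in('scene','top'):
    f=manip.grab_frame(n);fs[n]=f;cv2.imwrite(f'pics/{n}0.png',cv2.cvtColor(f['img'],cv2.COLOR_RGB2BGR))
    print(n,ray(f,280,210),f['fx'])
pickle.dump(fs,open('f0.pkl','wb'))
E
```

```text
[ 0.15999227 -0.49976736  0.23883239] [-5.06152832e-04  9.88030065e-01  1.54260603e-01 -1.74088379e-05] 0.0
scene (array([ 1.16856098, -0.04660028,  0.91349667]), array([-0.64065421,  0.01234097, -0.76781336])) 407.8125229026322
top (array([ 0.43980103, -0.02483344,  0.90030688]), array([ 0.14756301, -0.0165609 , -0.98902078])) 399.0000620713221
```

View pics/scene0.png

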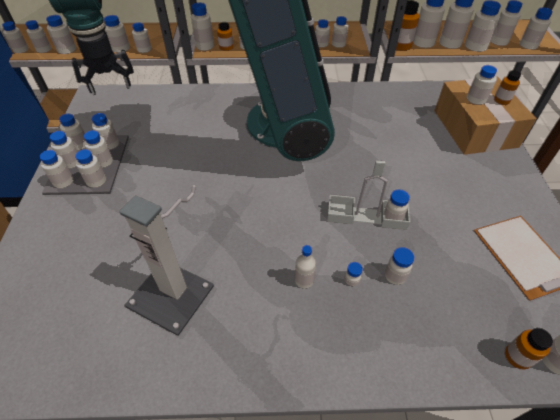

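View pics/top0.png

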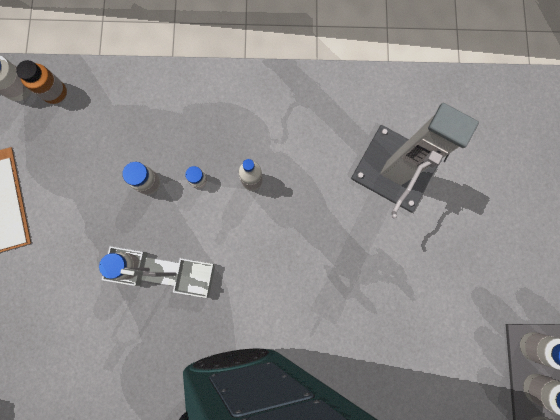

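The scene view has the spare jar's cap at (402,258), the small jar at (354,270) and the tall bottle at (306,252). The carrier sits near (370,208) with its empty well on the left, and the scale is at (155,250) with its hook at (193,190). In the top view the spare cap is at (136,174), the packed cap at (113,265), the empty well at (194,278), the column top at (453,125) and the hook tip at (394,214).

Run:
```python
from h import *
import pickle
fs=pickle.load(open('f0.pkl','rb'))
f=fs['top']
hsv={n:cv2.cvtColor(fs[n]['img'],cv2.COLOR_RGB2HSV) for n in fs}
for n in fs:
    m=cv2.inRange(hsv[n],(100,150,80),(125,255,255))
    k,l,st,c=cv2.connectedComponentsWithStats(m)
    for i in range(1,k):
        if st[i,4]>40 and (n=='top' or st[i,1]>180):
            print(n,c[i].round(1),st[i].tolist(),[onz(fs[n],*c[i],z)[:2].round(4).tolist() for z in (.058,.095,.098,.145)])
a=fs['top']['img'][235:310,90:225];b=fs['top']['img'][95:225,345:485]
A=cv2.resize(a,None,fx=5,fy=5,interpolation=cv2.INTER_CUBIC);B=cv2.resize(b,None,fx=4,fy=4,interpolation=cv2.INTER_CUBIC)
cv2.imwrite('pics/cA.png',A[...,::-1]);cv2.imwrite('pics/cB.png',B[...,::-1])
```

```text
scene [399.7 197.3] [391, 190, 18, 16, 225] [[0.4167, 0.3044], [0.4492, 0.2892], [0.4518, 0.288], [0.4931, 0.2687]]
scene [306.6 250.3] [303, 246, 9, 10, 73] [[0.5889, 0.0313], [0.614, 0.0279], [0.616, 0.0276], [0.6478, 0.0234]]
scene [403.2 256.9] [393, 248, 21, 19, 311] [[0.6149, 0.2714], [0.6388, 0.2576], [0.6408, 0.2565], [0.6712, 0.239]]
scene [354.5 269.1] [348, 262, 14, 15, 161] [[0.647, 0.1449], [0.6696, 0.1366], [0.6714, 0.136], [0.7001, 0.1254]]
top [247.9 164.3] [243, 159, 11, 11, 98] [[0.6648, 0.0318], [0.6549, 0.0293], [0.6541, 0.0291], [0.6415, 0.026]]
top [134.5 173. ] [123, 162, 24, 23, 433] [[0.6413, 0.2748], [0.6325, 0.2616], [0.6317, 0.2605], [0.6205, 0.2438]]
top [193.6 174.3] [186, 167, 17, 16, 206] [[0.6407, 0.1483], [0.6318, 0.1407], [0.6311, 0.1401], [0.6199, 0.1304]]
top [111.4 265.3] [99, 254, 26, 25, 477] [[0.4449, 0.3084], [0.4447, 0.2938], [0.4446, 0.2926], [0.4444, 0.274]]
top [556.4 353.6] [552, 344, 8, 20, 111] [[0.2766, -0.6078], [0.2838, -0.5822], [0.2843, -0.5801], [0.2935, -0.5476]]
```

View pics/cA.png

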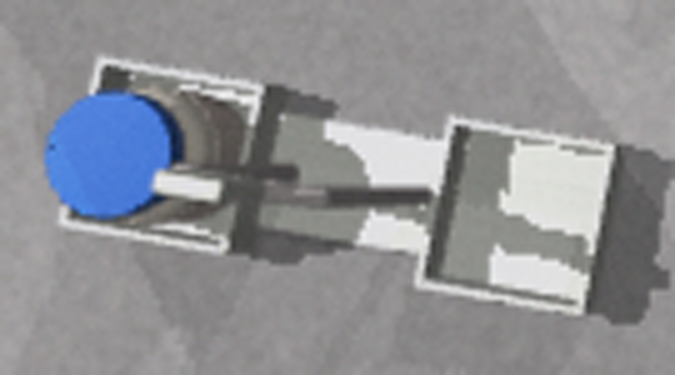

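View pics/cB.png

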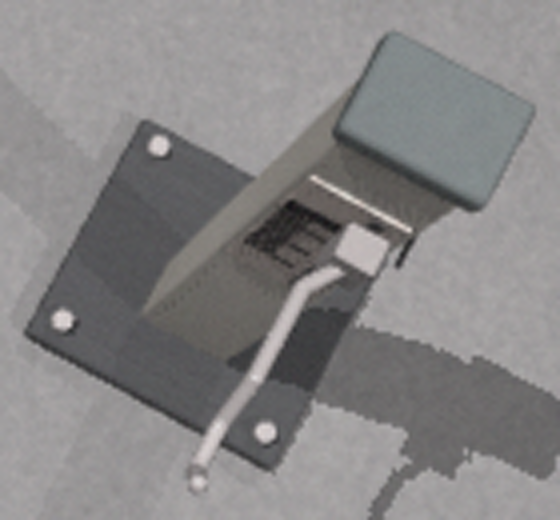

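The carrier crop shows the empty well's rim corners at (450,116), (617,145), (583,315) and (417,285), and the tab top at (188,186). In the scale crop the hook tip is at (198,478). The base corners are (143,120), (25,333) and (275,470), and the cap corners are (388,32), (535,105), (478,210) and (335,135).

Run:
```python
from h import *
import pickle
np.set_printoptions(precision=4,suppress=True)
fs=pickle.load(open('f0.pkl','rb'));f=fs['top']
A=lambda u,v,z:onz(f,90+(u-2)/5,235+(v-2)/5,z)[:2]
B=lambda u,v,z:onz(f,345+(u-1.5)/4,95+(v-1.5)/4,z)[:2]
E=np.array([A(*p,.036) for p in((450,116),(617,145),(583,315),(417,285))])
P=np.array([A(*p,.036) for p in((98,57),(264,86),(228,250),(62,222))])
print('E',E.mean(0),'P',P.mean(0),'dist',np.linalg.norm(E.mean(0)-P.mean(0)),'mid',(E.mean(0)+P.mean(0))/2)
d=P.mean(0)-E.mean(0);print('yaw of carrier (deg)',np.degrees(np.arctan2(-d[0],d[1])))
print('sides',np.linalg.norm(np.diff(E,axis=0),axis=1),'tab',A(188,186,.215))
C=np.array([B(*p,.334) for p in((388,32),(535,105),(478,210),(335,135))]);print('cap',C.mean(0),np.linalg.norm(np.diff(C,axis=0),axis=1))
G=np.array([B(*p,.012) for p in((143,120),(25,333),(275,470))]);print('base',G,np.linalg.norm(np.diff(G,axis=0),axis=1))
T=B(198,478,.243);print('tip',T)
e=G[1]-G[0];e2=G[1]-G[2]
for w in(e,e2):print('dir',np.degrees(np.arctan2(w[1],w[0])))
w=T-C.mean(0);print('tip-col',np.linalg.norm(w),np.degrees(np.arctan2(w[1],w[0])))
# two-ray jar/tip heights
def tri(p,q):
    c1,d1=ray(fs['top'],*p);c2,d2=ray(fs['scene'],*q)
    s=np.linalg.lstsq(np.c_[d1,-d2],c2-c1,rcond=None)[0];return (c1+s[0]*d1+c2+s[1]*d2)/2,np.linalg.norm(c1+s[0]*d1-c2-s[1]*d2)
print('spare',tri((134.5,173),(403.2,256.9)),'small',tri((193.6,174.3),(354.5,269.1)))
print('tip tri',tri((345+196.5/4,95+476.5/4),(193,188)))
img=fs['scene']['img']
b=img[150:230,320:430];c=img[160:340,110:220]
o=np.zeros((540,780,3),np.uint8);o[:320,:440]=cv2.resize(b,None,fx=4,fy=4,interpolation=2);o[:540,445:775]=cv2.resize(c,None,fx=3,fy=3,interpolation=2)
cv2.imwrite('pics/cC.png',o[...,::-1])
```

```text
E [0.4213 0.1437] P [0.4454 0.2944] dist 0.15267257118700372 mid [0.4333 0.219 ]
yaw of carrier (deg) -9.079826989219868
sides [0.0725 0.0719 0.0712] tab [0.4334 0.2192]
cap [ 0.6576 -0.2928] [0.0611 0.0481 0.0594]
base [[ 0.7782 -0.2729]
 [ 0.649  -0.2012]
 [ 0.5718 -0.342 ]] [0.1477 0.1606]
tip [ 0.5336 -0.2269]
dir 150.96324467336737
dir 61.25376203658447
tip-col 0.14040329252240577 151.99941447300333
spare (array([0.634 , 0.2622, 0.0882]), np.float64(0.003576856947381802)) small (array([0.6423, 0.1481, 0.0504]), np.float64(0.003209776620837047))
tip tri (array([ 0.5345, -0.2298,  0.2366]), np.float64(0.001858534165609641))
```

View pics/cC.png

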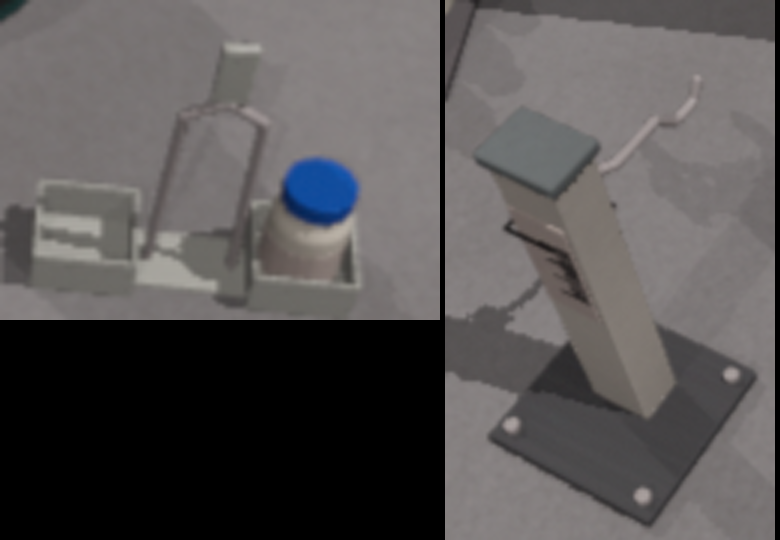

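The geometry is consistent: well spacing 152.7 mm, rim about 72 mm, tab over the mid point. I'm rolling the tool to the carrier's axes and moving over the spare jar.

Emit:
drive_tool --plan '[{"roll": -10.5,"hand": 1},{"roll": -10.5,"hand": 1},{"roll": -10.5,"hand": 1},{"roll": -10.5,"hand": 1},{"roll": -10.5,"hand": 1}]'

```text
validation failed for argument at $.pl...
```

Emit:
drive_tool --plan '[{"roll": -10.5,"hand": 1},{"x": 0.055,"y": 0.023,"hand": 1},{"x": 0.055,"y": 0.023,"hand": 1},{"x": 0.055,"y": 0.023,"hand": 1},{"x": 0.055,"y": 0.023,"hand": 1}]'

```text
validation failed for argument at $.pl...
```

Emit:
drive_tool --plan '[{"x": 0.055,"y": 0.023,"hand": 1},{"x": 0.055,"y": 0.023,"hand": 1},{"x": 0.055,"y": 0.023,"hand": 1},{"x": 0.055,"y": 0.023,"hand": 1},{"x": 0.055,"y": 0.023,"hand": 1}]'

```text
validation failed for argument at $.pl...
```

Emit:
drive_tool --plan '[{"x": 0.055,"y": 0.023,"hand": 1},{"x": 0.055,"y": 0.023,"hand": 1},{"x": 0.055,"y": 0.023,"hand": 1},{"x": 0.03,"y": 0.013,"hand": 1},{"x": 0.0,"y": 0.0,"hand": 1}]'

```text
validation failed for argument at $.pl...
```

Probably every key has to be given in every row.

Emit:
drive_tool --plan '[{"x": 0,"y": 0,"z": 0,"roll": -10.5,"hand": 1},{"x": 0,"y": 0,"z": 0,"roll": -10.5,"hand": 1},{"x": 0,"y": 0,"z": 0,"roll": -10.5,"hand": 1},{"x": 0,"y": 0,"z": 0,"roll": -10.5,"hand": 1},{"x": 0,"y": 0,"z": 0,"roll": -10.5,"hand": 1}]'

```text
time_s: 0.72
ee_pos: [0.16, -0.4998, 0.239]
tool_rot: [-0.0, 0.816, 0.578, 0.0]
ft_force: [-1.0, 0.7, -0.8]
finger_gap: 0.999
gripper_force: 0.0
```

Emit:
drive_tool --plan '[{"x": 0,"y": 0,"z": 0,"roll": -10.5,"hand": 1},{"x": 0.055,"y": 0.023,"z": 0,"roll": 0,"hand": 1},{"x": 0.055,"y": 0.023,"z": 0,"roll": 0,"hand": 1},{"x": 0.055,"y": 0.023,"z": 0,"roll": 0,"hand": 1},{"x": 0.055,"y": 0.023,"z": 0,"roll": 0,"hand": 1}]'

```text
time_s: 1.35
ee_pos: [0.2867, -0.2959, 0.2392]
tool_rot: [-0.0, 0.762, 0.648, 0.0]
ft_force: [1.2, -0.4, 0.3]
finger_gap: 1.0
gripper_force: 0.0
```

Emit:
drive_tool --plan '[{"x": 0.055,"y": 0.023,"z": 0,"roll": 0,"hand": 1},{"x": 0.055,"y": 0.023,"z": 0,"roll": 0,"hand": 1},{"x": 0.055,"y": 0.023,"z": 0,"roll": 0,"hand": 1},{"x": 0.055,"y": 0.023,"z": 0,"roll": 0,"hand": 1},{"x": 0.055,"y": 0.023,"z": 0,"roll": 0,"hand": 1}]'

```text
time_s: 1.98
ee_pos: [0.4446, -0.0427, 0.2393]
tool_rot: [0.0, 0.762, 0.648, 0.0]
ft_force: [0.9, -2.0, -0.6]
finger_gap: 0.999
gripper_force: 0.0
```

Emit:
drive_tool --plan '[{"x": 0.055,"y": 0.023,"z": 0,"roll": 0,"hand": 1},{"x": 0.055,"y": 0.023,"z": 0,"roll": 0,"hand": 1},{"x": 0.055,"y": 0.023,"z": 0,"roll": 0,"hand": 1},{"x": 0.03,"y": 0.013,"z": 0,"roll": 0,"hand": 1},{"x": 0,"y": 0,"z": 0,"roll": 0,"hand": 1}]'

```text
time_s: 2.6
ee_pos: [0.5568, 0.1363, 0.2383]
tool_rot: [-0.0, 0.761, 0.649, -0.0]
ft_force: [0.1, -0.1, -0.2]
finger_gap: 1.0
gripper_force: 0.0
```

```bash
cat >> h.py <<'E'
from scipy.spatial.transform import Rotation as Ro
def wr():
    s=manip.state();f=manip.grab_frame('wrist');q=s['tool_rot']
    f['R']=Ro.from_quat([q[1],q[2],q[3],q[0]]).as_matrix();f['p']=np.array(s['ee_pos']);return f
def wray(f,u,v):
    dx,dy=(u-f['cx']),(v-f['cy']);r=np.hypot(dx,dy);th=r/f['fx'];H=np.array(f['hand_eye'])
    d=np.array([dx/r*np.sin(th),dy/r*np.sin(th),np.cos(th)])
    return f['p']+f['R']@H[:3,3],f['R']@H[:3,:3]@d
def wonz(f,u,v,z):
    c,d=wray(f,u,v);return c+d*(z-c[2])/d[2]
def blue(img):
    m=cv2.inRange(cv2.cvtColor(img,cv2.COLOR_RGB2HSV),(100,150,60),(125,255,255))
    k,l,st,c=cv2.connectedComponentsWithStats(m);return [(c[i],st[i]) for i in range(1,k) if st[i,4]>60]
def save(f,n):cv2.imwrite('pics/'+n+'.png',cv2.cvtColor(f['img'],cv2.COLOR_RGB2BGR))
E
python3 - <<'E'
from h import *
f=wr();save(f,'w1');print(f['fx'],f['cx'],f['cy'],np.array(f['hand_eye']).round(3).tolist())
for c,s in blue(f['img']):print(c.round(),s[:5],[wonz(f,*c,z)[:2].round(4) for z in(.058,.095,.098)])
E
```

```text
325.19226210127806 282.7199830127557 207.2523745042753 [[0.0, -0.955, -0.297, 0.075], [1.0, 0.0, -0.0, 0.0], [0.0, -0.297, 0.955, -0.135], [0.0, 0.0, 0.0, 1.0]]
[349.  45.] [ 321   17   57   56 2473] [array([0.6418, 0.265 ]), array([0.6333, 0.2586]), array([0.6326, 0.2581])]
[136.  52.] [ 111   26   53   53 2186] [array([0.4328, 0.2993]), array([0.4488, 0.2889]), array([0.4501, 0.288 ])]
[365. 162.] [ 347  144   37   36 1025] [array([0.6417, 0.1479]), array([0.6332, 0.1553]), array([0.6325, 0.1559])]
```

View pics/w1.png

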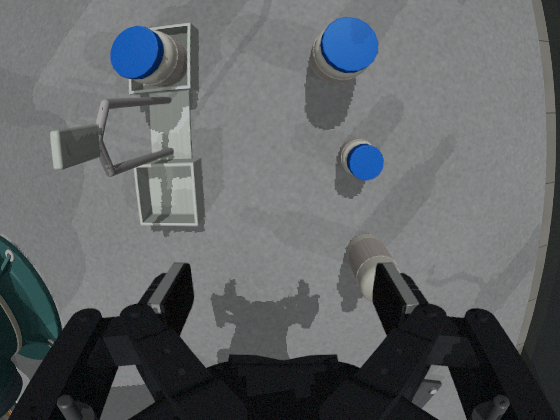

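The wrist view shows the spare cap at (349,45), the small jar at (365,162), the empty well at (168,193) and the tab at (70,148). They agree with the top view to within a few mm, so I'm moving over the jar and descending.

Emit:
drive_tool --plan '[{"x": 0.045,"y": 0.0186,"z": 0,"roll": 0,"hand": 1},{"x": 0.045,"y": 0.0186,"z": 0,"roll": 0,"hand": 1},{"x": 0.044,"y": 0.0186,"z": 0,"roll": 0,"hand": 1},{"x": 0,"y": 0,"z": 0.04,"roll": 0,"hand": 1},{"x": 0,"y": 0,"z": 0,"roll": 0,"hand": 1}]'

```text
time_s: 3.28
ee_pos: [0.6313, 0.2566, 0.1969]
tool_rot: [-0.001, 0.762, 0.648, -0.003]
ft_force: [0.2, 0.3, 0.2]
finger_gap: 0.999
gripper_force: 0.0
```

Run:
```python
from h import *
f=wr();save(f,'w2');print(f['p'])
for c,s in blue(f['img']):print(c.round(),s[:5],[wonz(f,*c,z)[:2].round(4) for z in(.058,.095,.098)])
```

```text
[0.63127777 0.25664682 0.19689501]
[287. 202.] [ 255  169   64   65 3221] [array([0.6337, 0.2511]), array([0.6352, 0.2619]), array([0.6353, 0.2628])]
[ 75. 203.] [  51  175   50   57 2136] [array([0.4211, 0.2852]), array([0.4513, 0.2914]), array([0.4538, 0.2919])]
[312. 295.] [ 295  278   36   36 1029] [array([0.6434, 0.1517]), array([0.6435, 0.176 ]), array([0.6435, 0.1779])]
```

Emit:
drive_tool --plan '[{"x": 0.003,"y": 0.002,"z": 0.045,"roll": 0,"hand": 1},{"x": 0,"y": 0,"z": 0.05,"roll": 0,"hand": 1},{"x": 0,"y": 0,"z": 0.045,"roll": 0,"hand": 1},{"x": 0,"y": 0,"z": 0,"roll": 0,"hand": 0.75},{"x": 0,"y": 0,"z": 0,"roll": 0,"hand": 0.3}]'

```text
time_s: 3.95
ee_pos: [0.6364, 0.2603, 0.0625]
tool_rot: [0.001, 0.762, 0.648, 0.001]
ft_force: [-5.1, -0.2, 9.7]
finger_gap: 0.619
gripper_force: 61.4
```

Emit:
drive_tool --plan '[{"x": 0,"y": 0,"z": 0,"roll": 0,"hand": 0.3},{"x": 0,"y": 0,"z": 0,"roll": 0,"hand": 0.3},{"x": 0,"y": 0,"z": 0,"roll": 0,"hand": 0.3},{"x": 0,"y": 0,"z": 0,"roll": 0,"hand": 0.3}]'

```text
time_s: 4.45
ee_pos: [0.6366, 0.2607, 0.0625]
tool_rot: [0.001, 0.762, 0.648, 0.002]
ft_force: [-2.9, -1.3, 9.7]
finger_gap: 0.616
gripper_force: 64.2
```

Emit:
drive_tool --plan '[{"x": 0,"y": 0,"z": -0.02,"roll": 0,"hand": 0.3},{"x": 0,"y": 0,"z": -0.045,"roll": 0,"hand": 0.3},{"x": 0,"y": 0,"z": -0.05,"roll": 0,"hand": 0.3},{"x": 0,"y": 0,"z": -0.045,"roll": 0,"hand": 0.3},{"x": -0.03,"y": 0,"z": 0,"roll": 0,"hand": 0.3}]'

```text
time_s: 5.08
ee_pos: [0.6321, 0.2321, 0.2249]
tool_rot: [0.002, 0.761, 0.649, 0.004]
ft_force: [0.3, 0.3, -4.0]
finger_gap: 0.617
gripper_force: 63.9
```

Emit:
drive_tool --plan '[{"x": -0.05,"y": 0,"z": 0,"roll": 0,"hand": 0.3},{"x": -0.05,"y": 0,"z": 0,"roll": 0,"hand": 0.3},{"x": -0.022,"y": -0.02,"z": 0,"roll": 0,"hand": 0.3},{"x": 0,"y": -0.045,"z": 0,"roll": 0,"hand": 0.3},{"x": 0,"y": -0.045,"z": 0,"roll": 0,"hand": 0.3}]'

```text
time_s: 5.7
ee_pos: [0.5014, 0.1278, 0.221]
tool_rot: [0.001, 0.762, 0.647, 0.001]
ft_force: [-0.2, 0.1, -2.5]
finger_gap: 0.618
gripper_force: 63.9
```

Emit:
drive_tool --plan '[{"x": 0,"y": -0.045,"z": 0,"roll": 0,"hand": 0.3},{"x": 0,"y": -0.025,"z": 0,"roll": 0,"hand": 0.3},{"x": 0,"y": -0.014,"z": 0,"roll": 0,"hand": 0.3},{"x": 0,"y": 0,"z": 0,"roll": 0,"hand": 0.3},{"x": 0,"y": 0,"z": 0,"roll": 0,"hand": 0.3}]'

```text
time_s: 6.32
ee_pos: [0.4204, 0.1415, 0.2196]
tool_rot: [0.0, 0.762, 0.648, 0.0]
ft_force: [0.1, -0.2, -2.4]
finger_gap: 0.617
gripper_force: 64.0
```

Run:
```python
from h import *
f=wr();save(f,'w3');print(f['p'])
for c,s in blue(f['img']):print(c.round(),s[:5],[wonz(f,*c,z)[:2].round(4) for z in(.098,f['p'][2]+.033)])
g=manip.grab_frame('scene')['img'][110:250,290:460]
o=np.zeros((580,790,3),np.uint8);o[:420,:560]=f['img'];
cv2.imwrite('pics/c3.png',np.hstack([cv2.resize(f['img'],(400,300)),cv2.resize(g,(364,300),interpolation=2)])[...,::-1])
```

```text
[0.42041307 0.14154679 0.21958492]
[284.  21.] [ 253    0   64   48 2544] [array([0.4457, 0.2854]), array([0.4379, 0.2433])]
[486. 154.] [470 137  32  35 872] [array([0.6101, 0.1574]), array([0.5031, 0.1926])]
[284. 302.] [  222   243   127   117 11583] [array([0.4067, 0.0448]), array([0.4225, 0.1479])]
[523. 292.] [512 279  24  26 440] [array([ 0.6815, -0.0104]), array([0.5314, 0.1261])]
```

View pics/c3.png

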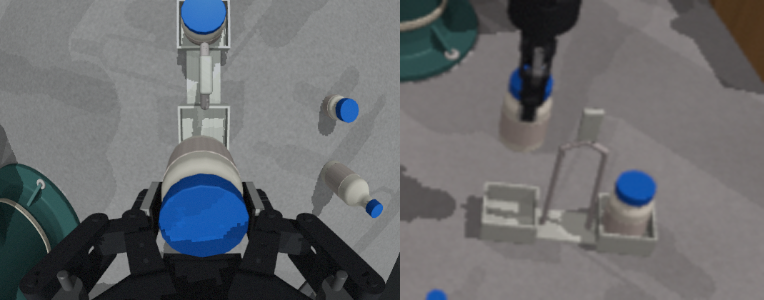

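The left panel shows the held jar centred laterally over the empty well, jar at column 284 and well mid at about 286. The right panel confirms it is clear of the handle, so I'm lowering it.

Emit:
drive_tool --plan '[{"x": -0.001,"y": 0,"z": 0.04,"roll": 0,"hand": 0.3},{"x": 0,"y": 0,"z": 0.04,"roll": 0,"hand": 0.3},{"x": 0,"y": 0,"z": 0.03,"roll": 0,"hand": 0.3},{"x": 0,"y": 0,"z": 0,"roll": 0,"hand": 0.3},{"x": 0,"y": 0,"z": 0,"roll": 0,"hand": 0.3}]'

```text
time_s: 7.05
ee_pos: [0.4201, 0.1407, 0.1102]
tool_rot: [0.0, 0.762, 0.648, 0.0]
ft_force: [0.9, 0.8, -2.3]
finger_gap: 0.614
gripper_force: 64.2
```

Run:
```python
from h import *
f=wr();g=manip.grab_frame('scene')['img'][150:240,310:430];t=manip.grab_frame('top')['img'][230:310,85:235]
cv2.imwrite('pics/c4.png',np.vstack([np.hstack([cv2.resize(f['img'],(400,300)),cv2.resize(g,(400,300),interpolation=2)]),np.hstack([cv2.resize(t,(562,300),interpolation=2),np.zeros((300,238,3),np.uint8)])])[...,::-1])
```

```text
(no output)
```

View pics/c4.png

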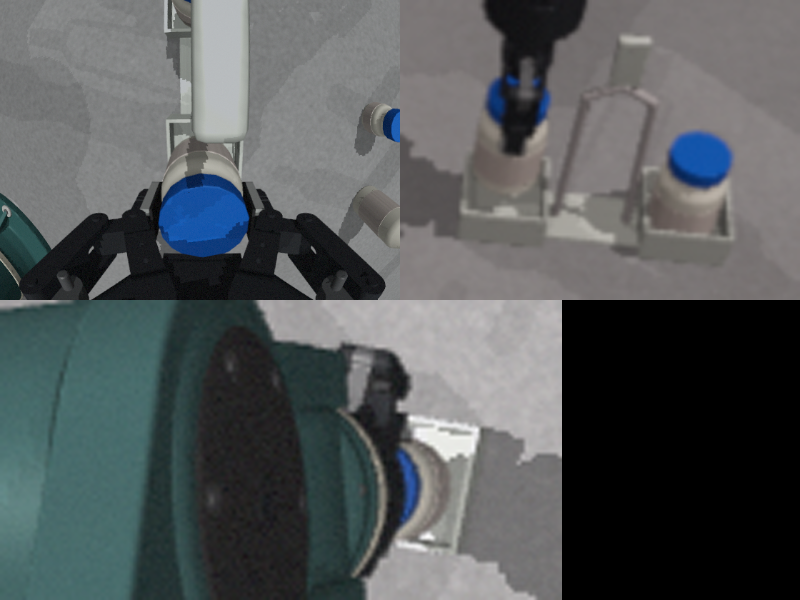

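The jar is over the well, but the wrist view shows the tab very close to the lens. The camera side of the hand overhangs the tab and could strike it lower down, so I'm raising and turning the hand half round before lowering.

Emit:
drive_tool --plan '[{"x": 0,"y": 0,"z": -0.045,"roll": 0,"hand": 0.3},{"x": 0,"y": 0,"z": -0.045,"roll": 0,"hand": 0.3},{"x": 0,"y": 0,"z": -0.02,"roll": -10,"hand": 0.3},{"x": 0,"y": 0,"z": 0,"roll": -10,"hand": 0.3},{"x": 0,"y": 0,"z": 0,"roll": -10,"hand": 0.3}]'

```text
time_s: 7.82
ee_pos: [0.4195, 0.1407, 0.2204]
tool_rot: [0.001, 0.566, 0.825, 0.001]
ft_force: [1.3, 0.2, -3.3]
finger_gap: 0.617
gripper_force: 64.8
```

Emit:
drive_tool --plan '[{"x": 0,"y": 0,"z": 0,"roll": -10,"hand": 0.3},{"x": 0,"y": 0,"z": 0,"roll": -10,"hand": 0.3},{"x": 0,"y": 0,"z": 0,"roll": -10,"hand": 0.3},{"x": 0,"y": 0,"z": 0,"roll": -10,"hand": 0.3},{"x": 0,"y": 0,"z": 0,"roll": -10,"hand": 0.3}]'

```text
time_s: 8.45
ee_pos: [0.4194, 0.1407, 0.2201]
tool_rot: [0.001, 0.164, 0.986, 0.0]
ft_force: [-1.0, 0.2, -3.3]
finger_gap: 0.616
gripper_force: 64.8
```

Emit:
drive_tool --plan '[{"x": 0,"y": 0,"z": 0,"roll": -10,"hand": 0.3},{"x": 0,"y": 0,"z": 0,"roll": -10,"hand": 0.3},{"x": 0,"y": 0,"z": 0,"roll": -10,"hand": 0.3},{"x": 0,"y": 0,"z": 0,"roll": -10,"hand": 0.3},{"x": 0,"y": 0,"z": 0,"roll": -10,"hand": 0.3}]'

```text
time_s: 9.07
ee_pos: [0.4194, 0.1407, 0.2201]
tool_rot: [0.001, -0.268, 0.963, -0.0]
ft_force: [-0.1, -0.8, -2.5]
finger_gap: 0.617
gripper_force: 64.8
```

Emit:
drive_tool --plan '[{"x": 0,"y": 0,"z": 0,"roll": -10,"hand": 0.3},{"x": 0,"y": 0,"z": 0,"roll": -10,"hand": 0.3},{"x": 0,"y": 0,"z": 0,"roll": -10,"hand": 0.3},{"x": 0,"y": 0,"z": 0,"roll": -10,"hand": 0.3},{"x": 0,"y": 0,"z": 0,"roll": -10,"hand": 0.3}]'

```text
time_s: 9.7
ee_pos: [0.4194, 0.1407, 0.2201]
tool_rot: [0.001, -0.65, 0.76, -0.0]
ft_force: [-0.2, -0.2, -2.9]
finger_gap: 0.616
gripper_force: 64.8
```

Run:
```python
from h import *
f=wr();save(f,'w5');s=manip.state();print(f['p'],s['tool_rot'],np.degrees(s['joint_positions']).round(1))
for c,s in blue(f['img']):print(c.round(),s[:5],[wonz(f,c[0],s[1]+s[2]/2,z)[:2].round(4) for z in(.098,f['p'][2]+.033)])
```

```text
[0.41939294 0.14069959 0.2200958 ] [ 5.13322298e-04 -6.53320284e-01  7.57081393e-01 -3.26706918e-04] [  8.    7.4 -15.9  66.7   0.  -73.6]
[ 10. 129.] [  0 116  22  27 503] [array([0.6833, 0.0155]), array([0.5167, 0.0452])]
[ 90. 226.] [ 75 210  31  33 779] [array([0.6061, 0.1333]), array([0.4862, 0.0918])]
[284. 302.] [  221   243   128   118 11600] [array([0.4341, 0.2418]), array([0.4182, 0.1348])]
```

Emit:
drive_tool --plan '[{"x": -0.0045,"y": -0.0013,"z": 0,"roll": 0.7,"hand": 0.3},{"x": 0,"y": 0,"z": 0.045,"roll": 0,"hand": 0.3},{"x": 0,"y": 0,"z": 0.045,"roll": 0,"hand": 0.3},{"x": 0,"y": 0,"z": 0.018,"roll": 0,"hand": 0.3},{"x": 0,"y": 0,"z": 0,"roll": 0,"hand": 0.3}]'

```text
time_s: 10.38
ee_pos: [0.4207, 0.145, 0.1107]
tool_rot: [-0.001, -0.642, 0.767, 0.0]
ft_force: [-0.5, -0.2, -2.0]
finger_gap: 0.619
gripper_force: 64.8
```

Emit:
drive_tool --plan '[{"x": 0,"y": 0,"z": 0.01,"roll": 0,"hand": 0.3},{"x": 0,"y": 0,"z": 0.01,"roll": 0,"hand": 0.3},{"x": 0,"y": 0,"z": 0.01,"roll": 0,"hand": 0.3},{"x": 0,"y": 0,"z": 0,"roll": 0,"hand": 0.3}]'

```text
time_s: 10.88
ee_pos: [0.4208, 0.1448, 0.0806]
tool_rot: [-0.0, -0.643, 0.766, 0.0]
ft_force: [0.2, 0.1, -2.4]
finger_gap: 0.619
gripper_force: 64.8
```

Run:
```python
from h import *
f=wr();g=manip.grab_frame('scene')['img'][150:240,310:430]
cv2.imwrite('pics/c5.png',np.hstack([cv2.resize(f['img'],(400,300)),cv2.resize(g,(400,300),interpolation=2)])[...,::-1])
```

```text
(no output)
```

View pics/c5.png

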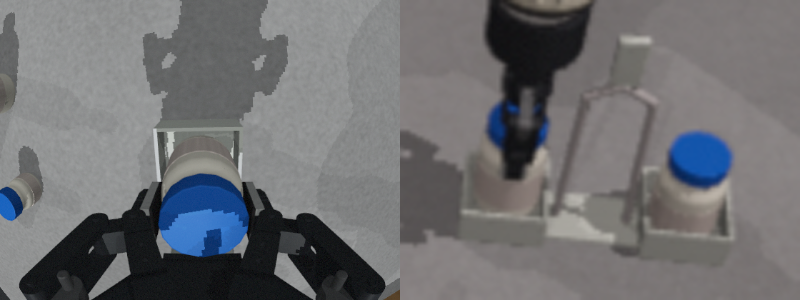

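The jar is inside the well walls with no side force, and the hand stays clear of the handle. I'm setting it down and releasing.

Emit:
drive_tool --plan '[{"x": 0,"y": 0,"z": 0.008,"roll": 0,"hand": 0.3},{"x": 0,"y": 0,"z": 0.005,"roll": 0,"hand": 0.3},{"x": 0,"y": 0,"z": 0.002,"roll": 0,"hand": 0.3},{"x": 0,"y": 0,"z": 0,"roll": 0,"hand": 0.3}]'

```text
time_s: 11.48
ee_pos: [0.4211, 0.1449, 0.0662]
tool_rot: [-0.0, -0.643, 0.766, 0.0]
ft_force: [0.1, 0.5, -2.3]
finger_gap: 0.617
gripper_force: 64.8
```

Emit:
drive_tool --plan '[{"x": 0,"y": 0,"z": 0.001,"roll": 0,"hand": 0.3},{"x": 0,"y": 0,"z": 0.001,"roll": 0,"hand": 0.3},{"x": 0,"y": 0,"z": 0.001,"roll": 0,"hand": 0.3},{"x": 0,"y": 0,"z": 0,"roll": 0,"hand": 0.3}]'

```text
time_s: 11.98
ee_pos: [0.4219, 0.1452, 0.0651]
tool_rot: [0.001, -0.643, 0.766, -0.0]
ft_force: [-8.6, -0.5, 38.8]
finger_gap: 0.615
gripper_force: 69.6
```

Contact came at the expected floor height. I'm easing off, then opening and retreating.

Emit:
drive_tool --plan '[{"x": 0,"y": 0,"z": -0.002,"roll": 0,"hand": 0.3},{"x": 0,"y": 0,"z": 0,"roll": 0,"hand": 0.7},{"x": 0,"y": 0,"z": 0,"roll": 0,"hand": 0.95},{"x": 0,"y": 0,"z": 0,"roll": 0,"hand": 0.95},{"x": 0,"y": 0,"z": 0,"roll": 0,"hand": 0.95}]'

```text
time_s: 12.6
ee_pos: [0.4212, 0.1449, 0.0652]
tool_rot: [-0.0, -0.643, 0.766, 0.0]
ft_force: [0.2, -0.2, 0.3]
finger_gap: 0.949
gripper_force: 0.0
```

Emit:
drive_tool --plan '[{"x": 0,"y": 0,"z": -0.02,"roll": 0,"hand": 0.95},{"x": 0,"y": 0,"z": -0.05,"roll": 0,"hand": 0.95},{"x": 0,"y": 0,"z": -0.055,"roll": 0,"hand": 0.95},{"x": 0,"y": 0,"z": -0.055,"roll": 0,"hand": 0.95},{"x": 0,"y": 0,"z": -0.04,"roll": 0,"hand": 0.95}]'

```text
time_s: 13.22
ee_pos: [0.4213, 0.1449, 0.2876]
tool_rot: [0.001, -0.643, 0.766, -0.0]
ft_force: [0.9, -0.5, -0.3]
finger_gap: 0.946
gripper_force: 0.0
```

Run:
```python
from h import *
f=wr();save(f,'w6');print(f['p'])
for n in('scene','top'):
  F=manip.grab_frame(n);save(F,n+'6')
  for c,s in blue(F['img']):
    if n=='top' or s[1]>180: print(n,c.round(1),s[2:5],onz(F,*c,.098)[:2].round(4))
for c,s in blue(f['img']):print('w',c.round(1),s[2:5],wonz(f,*c,.098)[:2].round(4))
```

```text
[0.42128805 0.14491245 0.28764006]
scene [344.3 192. ] [ 18  15 216] [0.429  0.1419]
scene [399.6 197.4] [ 18  16 229] [0.4519 0.2876]
scene [306.6 250.3] [ 9 10 74] [0.6159 0.0278]
scene [354.6 269. ] [ 14  15 163] [0.6713 0.136 ]
top [248.  164.6] [ 11  12 103] [0.6535 0.0291]
top [193.7 174.4] [ 17  17 211] [0.631  0.1399]
top [186.  278.3] [ 25  24 491] [0.421  0.1451]
top [556.3 353.5] [  8  20 113] [ 0.2845 -0.58  ]
w [ 52.5 122. ] [ 23  22 407] [0.676  0.0179]
w [281.3 182.1] [  49   48 1764] [0.423 0.142]
w [117.1 207.6] [ 27  29 594] [0.6132 0.1365]
w [270.8 302.3] [ 13  36 354] [0.4605 0.2827]
w [294.1 301.7] [ 17  37 497] [0.4332 0.2866]
```

The spare jar is seated at (0.421, 0.144), as expected. Next I move over the tab and roll +90°.

Emit:
drive_tool --plan '[{"x": -0.0375,"y": 0,"z": 0,"roll": 0,"hand": 0.6},{"x": -0.0375,"y": 0,"z": 0,"roll": 0,"hand": 0.6},{"x": 0,"y": 0,"z": 0,"roll": 10,"hand": 0.6},{"x": 0,"y": 0,"z": 0,"roll": 10,"hand": 0.6},{"x": 0,"y": 0,"z": 0,"roll": 10,"hand": 0.6}]'

```text
time_s: 14.0
ee_pos: [0.4338, 0.2188, 0.284]
tool_rot: [-0.001, -0.421, 0.907, 0.0]
ft_force: [0.4, 0.1, 0.0]
finger_gap: 0.604
gripper_force: 0.0
```

Emit:
drive_tool --plan '[{"x": 0,"y": 0,"z": 0,"roll": 10,"hand": 0.6},{"x": 0,"y": 0,"z": 0,"roll": 10,"hand": 0.6},{"x": 0,"y": 0,"z": 0,"roll": 10,"hand": 0.6},{"x": 0,"y": 0,"z": 0,"roll": 10,"hand": 0.6},{"x": 0,"y": 0,"z": 0,"roll": 10,"hand": 0.6}]'

```text
time_s: 14.62
ee_pos: [0.4338, 0.2186, 0.2841]
tool_rot: [-0.001, 0.002, 1.0, -0.0]
ft_force: [0.6, -0.4, 0.2]
finger_gap: 0.599
gripper_force: 0.0
```

Emit:
drive_tool --plan '[{"x": 0,"y": 0,"z": 0,"roll": 10,"hand": 0.6},{"x": 0,"y": 0,"z": 0,"roll": 0,"hand": 0.6}]'

```text
time_s: 14.88
ee_pos: [0.4338, 0.2187, 0.2843]
tool_rot: [-0.001, 0.086, 0.996, -0.0]
ft_force: [0.4, -0.5, -0.6]
finger_gap: 0.6
gripper_force: 0.0
```

Run:
```python
from h import *
f=wr();g=manip.grab_frame('scene');t=manip.grab_frame('top')
cv2.imwrite('pics/c7.png',np.hstack([f['img'][100:400],])[...,::-1])
for c,s in blue(f['img']):print('w',c.round(1),s[2:5],wonz(f,*c,.098)[:2].round(4))
```

```text
w [352.9 183.4] [  47   48 1748] [0.4445 0.2891]
w [211.5 185.5] [  48   48 1730] [0.4217 0.1454]
w [258.8 328.3] [ 26  25 507] [0.6066 0.1576]
w [544.5 368.6] [ 18  19 232] [0.8697 0.6604]
w [163.2 375.6] [ 19  19 264] [ 0.6831 -0.0045]
w [525.4 376.3] [12 13 67] [0.8651 0.6076]
```

View pics/c7.png

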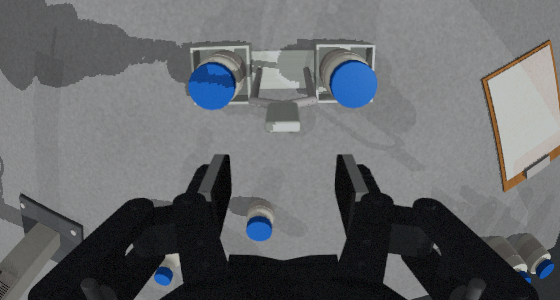

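The view shows the carrier with both jars seated, caps at (211,185) and (353,183), and the tab's top face at about (285,227) centred between the open fingers.

Run:
```python
from h import *
f=wr()
for u in(271,285.5,300):print(wonz(f,u,227.5,.215)[:2].round(4))
g=cv2.cvtColor(f['img'],cv2.COLOR_RGB2GRAY);print(g[215:245:2,285],g[228,262:310:2])
```

```text
[0.4348 0.2098]
[0.4364 0.2194]
[0.4381 0.229 ]
[ 93  91  94 150 189 190 190 188 157 139 136 136 133 136 136] [136 129 136 139 139 140 189 191 191 191 190 191 190 189 191 190 190 192
 185 136 128 134 134 131]
```

Emit:
drive_tool --plan '[{"x": -0.001,"y": 0,"z": 0.04,"roll": -0.6,"hand": 0.6},{"x": 0,"y": 0,"z": 0.04,"roll": 0,"hand": 0.6},{"x": 0,"y": 0,"z": 0.018,"roll": 0,"hand": 0.6},{"x": 0,"y": 0,"z": 0,"roll": 0,"hand": 0.6},{"x": 0,"y": 0,"z": 0,"roll": 0,"hand": 0.3}]'

```text
time_s: 15.7
ee_pos: [0.4356, 0.2187, 0.1881]
tool_rot: [0.001, 0.081, 0.997, 0.0]
ft_force: [-0.1, -0.0, -0.1]
finger_gap: 0.403
gripper_force: 0.0
```

Emit:
drive_tool --plan '[{"x": 0,"y": 0,"z": 0,"roll": 0,"hand": 0.1},{"x": 0,"y": 0,"z": 0,"roll": 0,"hand": 0.1},{"x": 0,"y": 0,"z": 0,"roll": 0,"hand": 0.1},{"x": 0,"y": 0,"z": 0,"roll": 0,"hand": 0.1}]'

```text
time_s: 16.2
ee_pos: [0.4356, 0.2185, 0.1881]
tool_rot: [0.001, 0.081, 0.997, 0.0]
ft_force: [-0.1, -4.0, 6.4]
finger_gap: 0.268
gripper_force: 61.0
```

Gripped: the 23 mm gap matches the tab. I'm lifting, turning to the scale's axes and carrying to a point outside the hook tip.

Emit:
drive_tool --plan '[{"x": 0,"y": 0,"z": -0.008,"roll": 0,"hand": 0.1},{"x": 0,"y": 0,"z": -0.03,"roll": 0,"hand": 0.1},{"x": 0,"y": 0,"z": -0.04,"roll": 0,"hand": 0.1},{"x": 0,"y": 0,"z": -0.026,"roll": 0,"hand": 0.1},{"x": 0,"y": 0,"z": -0.008,"roll": 0,"hand": 0.1}]'

```text
time_s: 16.82
ee_pos: [0.4355, 0.2188, 0.3005]
tool_rot: [0.001, 0.081, 0.997, 0.0]
ft_force: [0.8, -0.5, -7.5]
finger_gap: 0.265
gripper_force: 60.1
```

Emit:
drive_tool --plan '[{"x": 0,"y": 0,"z": 0,"roll": 3,"hand": 0.1},{"x": 0,"y": 0,"z": 0,"roll": 5,"hand": 0.1},{"x": 0,"y": 0,"z": 0,"roll": 5,"hand": 0.1},{"x": 0,"y": 0,"z": 0,"roll": 4.6,"hand": 0.1},{"x": 0,"y": 0,"z": 0,"roll": 2,"hand": 0.1}]'

```text
time_s: 17.45
ee_pos: [0.4348, 0.2186, 0.2985]
tool_rot: [-0.001, 0.251, 0.968, -0.0]
ft_force: [-0.2, -0.0, -6.3]
finger_gap: 0.271
gripper_force: 60.1
```

Run:
```python
from h import *
s=manip.state();print(s['ee_pos'],s['tool_rot'],s['ft_force'],s['ft_torque'])
f=manip.grab_frame('scene');save(f,'scene8')
for c,st in blue(f['img']):
  if st[1]>130:print(c.round(1),st[2:5],onz(f,*c,.098+.112)[:2].round(4))
```

```text
[0.43480568 0.21855331 0.29845148] [-7.02224923e-04  2.50520235e-01  9.68111052e-01 -3.32615248e-04] [-0.24339333 -0.02771292 -6.26434134] [-0.04745678 -0.06016096 -0.06316061]
[ 91.8 136.8] [ 16  13 153] [ 0.3189 -0.5244]
[351.7 155.4] [ 19  16 245] [0.4062 0.15  ]
[ 83.8 156.1] [ 16  14 173] [ 0.3931 -0.5245]
[408.4 174.8] [ 20  17 277] [0.478  0.2784]
[306.6 250.3] [ 9 10 74] [0.6918 0.0176]
[354.6 269. ] [ 14  15 163] [0.7396 0.111 ]
```

Emit:
drive_tool --plan '[{"x": -0.0089,"y": -0.0121,"z": 0,"roll": 0,"hand": 0.1},{"x": -0.0177,"y": -0.0242,"z": 0,"roll": 0,"hand": 0.1},{"x": -0.0236,"y": -0.0323,"z": 0,"roll": 0,"hand": 0.1},{"x": -0.0236,"y": -0.0323,"z": 0,"roll": 0,"hand": 0.1},{"x": -0.0236,"y": -0.0323,"z": 0,"roll": 0,"hand": 0.1}]'

```text
time_s: 18.12
ee_pos: [0.4557, 0.0529, 0.2992]
tool_rot: [0.0, 0.249, 0.968, -0.0]
ft_force: [1.9, -0.2, -6.7]
finger_gap: 0.266
gripper_force: 60.1
```

Emit:
drive_tool --plan '[{"x": -0.0236,"y": -0.0323,"z": 0,"roll": 0,"hand": 0.1},{"x": -0.0236,"y": -0.0323,"z": 0,"roll": 0,"hand": 0.1},{"x": -0.0236,"y": -0.0323,"z": 0,"roll": 0,"hand": 0.1},{"x": -0.0236,"y": -0.0323,"z": 0,"roll": 0,"hand": 0.1},{"x": -0.0236,"y": -0.0323,"z": 0,"roll": 0,"hand": 0.1}]'

```text
time_s: 18.75
ee_pos: [0.4805, -0.1455, 0.2992]
tool_rot: [-0.0, 0.25, 0.968, -0.0]
ft_force: [1.0, -0.2, -6.2]
finger_gap: 0.269
gripper_force: 60.2
```

Emit:
drive_tool --plan '[{"x": -0.0177,"y": -0.0242,"z": 0,"roll": 0,"hand": 0.1},{"x": -0.0118,"y": -0.0162,"z": 0,"roll": 0,"hand": 0.1},{"x": -0.0059,"y": -0.0081,"z": 0,"roll": 0,"hand": 0.1},{"x": 0,"y": 0,"z": 0,"roll": 0,"hand": 0.1},{"x": 0,"y": 0,"z": 0,"roll": 0,"hand": 0.1}]'

```text
time_s: 19.38
ee_pos: [0.4884, -0.2023, 0.2994]
tool_rot: [-0.0, 0.25, 0.968, 0.0]
ft_force: [-0.6, 0.3, -6.4]
finger_gap: 0.273
gripper_force: 60.2
```

Run:
```python
from h import *
s=manip.state();print(s['ee_pos'],s['tool_rot'],s['ft_force'])
for n in('scene','top'):
  f=manip.grab_frame(n);save(f,n+'9')
  for c,st in blue(f['img']):
    p=onz(f,*c,.098+.11)[:2]
    if abs(p[0]-.489)<.15 and abs(p[1]+.2)<.2:print(n,c.round(1),st[2:5],p.round(4))
# hook tip in top view: bright wire pixels around the tip
g=cv2.cvtColor(f['img'],cv2.COLOR_RGB2GRAY)
print(g[205:222,384:404])
```

```text
[ 0.48841474 -0.20228239  0.29938496] [-2.08639034e-05  2.49514424e-01  9.68371071e-01  1.42768113e-04] [-0.64144923  0.32335108 -6.38041082]
scene [183.7 172.9] [ 20  17 273] [ 0.4567 -0.2668]
scene [235.8 193.5] [ 20  18 302] [ 0.5274 -0.1371]
top [336.4 223.3] [ 28  28 607] [ 0.521  -0.1354]
top [409.7 268.3] [ 28  24 448] [ 0.4447 -0.2614]
[[156 158 164 166 162 161 162 164 158 161 162 166 202 220 213 185  90  84
   84  61]
 [162 163 162 163 163 161 162 166 164 163 158 191 218 217 204 157  65  37
   33  34]
 [162 164 165 164 160 161 164 166 166 163 168 204 220 214 181 133  87  34
   34  27]
 [163 162 163 160 161 165 171 172 167 147 191 216 215 195 119  37  36  35
   37  53]
 [164 165 163 157 159 170 172 171 166 173 196 215 198 104  38  39  35  34
   46  84]
 [165 165 162 162 160 161 163 164 151 178 197 203 103  37  34  40  37  43
   58  85]
 [159 161 153 153 125  94 102 127 115 132 132  95  36  32  34  34  35  44
   58  77]
 [161 147  87  38  50  47  44  44  39  38  43  31  33  42  37  35  39  50
   59  69]
 [152  89  41  43  42  46  42  44  39  29  34  37  38  34  34  36  46  52
   56  84]
 [133  68  55  46  27  34  36  37  34  34  37  34  35  33  43  34  58  61
   65 111]
 [123 121 121  96  53  50  31  27  39  35  32  35  33  29  34  48  58  59
   60 111]
 [127 125 117  99  86  83  43  30  35  33  33  32  36  32  42  55  60  52
   67 132]
 [124 123 115  86  83  72  34  38  34  33  35  37  31  38  40  52  51  55
   74 133]
 [124 120  98  83  83  39  36  33  36  34  38  32  32  38  42  48  37  45
   81 133]
 [123 109  90  79  59  37  38  32  35  35  34  35  29  37  41  32  32  55
   92 136]
 [ 99  84  78  82  40  38  35  37  39  38  35  38  39  31  39  37  42  57
   95 134]
 [ 50  41  48  40  41  32  36  33  34  38  35  33  34  38  30  37  49  60
  111 138]]
```

Emit:
drive_tool --plan '[{"x": -0.01,"y": -0.001,"z": 0,"roll": 0,"hand": 0.1},{"x": -0.018,"y": 0,"z": 0,"roll": 0,"hand": 0.1},{"x": -0.018,"y": 0,"z": 0,"roll": 0,"hand": 0.1},{"x": -0.016,"y": 0,"z": 0,"roll": 0,"hand": 0.1},{"x": -0.008,"y": 0,"z": 0,"roll": 0,"hand": 0.1}]'

```text
time_s: 20.1
ee_pos: [0.5502, -0.2383, 0.2989]
tool_rot: [-0.0, 0.25, 0.968, 0.0]
ft_force: [-1.0, 1.2, -6.4]
finger_gap: 0.266
gripper_force: 60.1
```

Emit:
drive_tool --plan '[{"x": 0,"y": 0,"z": 0.01,"roll": 0,"hand": 0.1},{"x": 0,"y": 0,"z": 0.01,"roll": 0,"hand": 0.1},{"x": 0,"y": 0,"z": 0.005,"roll": 0,"hand": 0.1},{"x": 0,"y": 0,"z": 0,"roll": 0,"hand": 0.1}]'

```text
time_s: 20.6
ee_pos: [0.5488, -0.2376, 0.274]
tool_rot: [-0.0, 0.25, 0.968, 0.0]
ft_force: [-0.3, -0.7, -6.9]
finger_gap: 0.266
gripper_force: 60.2
```

Run:
```python
from h import *
s=manip.state();print(s['ee_pos'],s['ft_force'],s['ft_torque'])
for n in('scene','top'):
  f=manip.grab_frame(n);save(f,n+'10')
g=cv2.cvtColor(f['img'],cv2.COLOR_RGB2GRAY)
```

```text
[ 0.54884795 -0.23764182  0.27400099] [-0.2739908  -0.70126158 -6.94789622] [-0.00616028  0.01413691  0.01525406]
```

Emit:
drive_tool --plan '[{"x": 0,"y": 0,"z": 0.006,"roll": 0,"hand": 0.1},{"x": 0,"y": 0,"z": 0.006,"roll": 0,"hand": 0.1},{"x": 0,"y": 0,"z": 0.005,"roll": 0,"hand": 0.1},{"x": 0,"y": 0,"z": 0.004,"roll": 0,"hand": 0.1},{"x": 0,"y": 0,"z": 0.004,"roll": 0,"hand": 0.1}]'

```text
time_s: 21.32
ee_pos: [0.5493, -0.2379, 0.2491]
tool_rot: [0.0, 0.25, 0.968, 0.0]
ft_force: [-0.7, 0.7, -4.2]
finger_gap: 0.265
gripper_force: 60.4
```

Emit:
drive_tool --plan '[{"x": 0,"y": 0,"z": 0,"roll": 0,"hand": 0.1},{"x": 0,"y": 0,"z": 0,"roll": 0,"hand": 0.1}]'

```text
time_s: 21.58
ee_pos: [0.5493, -0.2379, 0.2495]
tool_rot: [0.0, 0.25, 0.968, -0.0]
ft_force: [-0.1, 0.7, -5.4]
finger_gap: 0.267
gripper_force: 60.4
```

The hook has started to take load at the expected height (0.257). I'm easing down further.

Emit:
drive_tool --plan '[{"x": 0,"y": 0,"z": 0.003,"roll": 0,"hand": 0.1},{"x": 0,"y": 0,"z": 0.003,"roll": 0,"hand": 0.1},{"x": 0,"y": 0,"z": 0.003,"roll": 0,"hand": 0.1},{"x": 0,"y": 0,"z": 0.003,"roll": 0,"hand": 0.1},{"x": 0,"y": 0,"z": 0.003,"roll": 0,"hand": 0.1}]'

```text
time_s: 22.2
ee_pos: [0.5493, -0.2379, 0.2342]
tool_rot: [0.0, 0.25, 0.968, -0.0]
ft_force: [0.4, 2.2, -1.9]
finger_gap: 0.266
gripper_force: 60.7
```

Emit:
drive_tool --plan '[{"x": 0,"y": 0,"z": 0.002,"roll": 0,"hand": 0.1},{"x": 0,"y": 0,"z": 0.002,"roll": 0,"hand": 0.1},{"x": 0,"y": 0,"z": 0.001,"roll": 0,"hand": 0.1},{"x": 0,"y": 0,"z": 0,"roll": 0,"hand": 0.1},{"x": 0,"y": 0,"z": 0,"roll": 0,"hand": 0.1}]'

```text
time_s: 22.82
ee_pos: [0.5493, -0.2379, 0.2294]
tool_rot: [0.0, 0.25, 0.968, -0.0]
ft_force: [0.3, 0.9, -0.8]
finger_gap: 0.263
gripper_force: 60.8
```

Run:
```python
from h import *
F=[]
for i in range(10):
  manip.grab_frame('wrist') if i==0 else manip.grab_frame('top');s=manip.state();F.append(np.r_[s['ft_force'],s['ft_torque']])
print(np.mean(F,0).round(2),np.std(F,0).round(2),s['ee_pos'])
```

```text
[ 0.85  0.86 -0.93  0.24 -0.2  -0.01] [0.46 0.33 0.3  0.03 0.02 0.03] [ 0.54927776 -0.23791471  0.22930315]
```

Nearly all the weight is on the spring, but a lateral force of about 1.2 N along +carrier y shows the hook slightly off the apex. I'm nudging the carrier that way.

Emit:
drive_tool --plan '[{"x": 0,"y": 0.001,"z": 0,"roll": 0,"hand": 0.1},{"x": 0,"y": 0.001,"z": 0,"roll": 0,"hand": 0.1},{"x": 0,"y": 0.001,"z": 0,"roll": 0,"hand": 0.1},{"x": 0,"y": 0,"z": 0,"roll": 0,"hand": 0.1}]'

```text
time_s: 23.82
ee_pos: [0.5503, -0.236, 0.2293]
tool_rot: [-0.0, 0.25, 0.968, -0.001]
ft_force: [-2.8, -6.3, -1.0]
finger_gap: 0.265
gripper_force: 60.8
```

```bash
cat > ft.py <<'E'
from h import *
F=[]
for i in range(10):
  manip.grab_frame('top');s=manip.state();F.append(np.r_[s['ft_force'],s['ft_torque']])
m=np.mean(F,0);print(m.round(2),s['ee_pos'],'lat y',m[0]*.4833+m[1]*.8755,'x',m[0]*.8755-m[1]*.4833,'Tu',m[3]*.8755-m[4]*.4833,'Tv',m[3]*.4833+m[4]*.8755)
E
python3 ft.py
```

```text
[-2.98 -5.69 -1.04 -1.32  0.68 -0.  ] [ 0.55032268 -0.23598081  0.22929502] lat y -6.422897472235308 x 0.1449380955537496 Tu -1.4806044177893467 Tv -0.041132250767001666
```

Emit:
drive_tool --plan '[{"x": 0,"y": -0.001,"z": 0,"roll": 0,"hand": 0.1},{"x": 0,"y": -0.001,"z": 0,"roll": 0,"hand": 0.1},{"x": 0,"y": -0.0005,"z": 0,"roll": 0,"hand": 0.1},{"x": 0,"y": 0,"z": 0,"roll": 0,"hand": 0.1}]'

```text
time_s: 24.82
ee_pos: [0.5496, -0.2371, 0.2293]
tool_rot: [0.0, 0.25, 0.968, 0.0]
ft_force: [1.9, 2.2, -1.6]
finger_gap: 0.271
gripper_force: 60.8
```

```bash
python3 ft.py
```

```text
[ 1.81  3.36 -0.99  0.8  -0.47 -0.02] [ 0.54954389 -0.23728618  0.22926004] lat y 3.8163878166666727 x -0.03889009609068417 Tu 0.9230540390316005 Tv -0.02359935074370728
```

Emit:
drive_tool --plan '[{"x": 0,"y": 0.0005,"z": 0,"roll": 0,"hand": 0.1},{"x": 0,"y": 0.0004,"z": 0.002,"roll": 0,"hand": 0.1},{"x": 0,"y": 0,"z": 0.001,"roll": 0,"hand": 0.1},{"x": 0,"y": 0,"z": 0.001,"roll": 0,"hand": 0.1},{"x": 0,"y": 0,"z": 0,"roll": 0,"hand": 0.1}]'

```text
time_s: 25.95
ee_pos: [0.5498, -0.2369, 0.2252]
tool_rot: [-0.0, 0.25, 0.968, -0.0]
ft_force: [-0.5, -1.1, 0.4]
finger_gap: 0.267
gripper_force: 60.9
```

```bash
python3 ft.py
```

```text
[-1.93 -2.33 -0.5  -0.49  0.39  0.  ] [ 0.54989241 -0.23674614  0.22531041] lat y -2.975494618911785 x -0.5610833671171667 Tu -0.6142962758329059 Tv 0.10387962102210732
```

Emit:
drive_tool --plan '[{"x": 0,"y": -0.0003,"z": 0.001,"roll": 0,"hand": 0.1},{"x": 0,"y": 0,"z": 0.001,"roll": 0,"hand": 0.1},{"x": 0,"y": 0,"z": 0,"roll": 0,"hand": 0.1},{"x": 0,"y": 0,"z": 0,"roll": 0,"hand": 0.1}]'

```text
time_s: 26.95
ee_pos: [0.5498, -0.2369, 0.2233]
tool_rot: [0.0, 0.25, 0.968, 0.0]
ft_force: [-1.2, -1.4, -0.1]
finger_gap: 0.272
gripper_force: 61.0
```

```bash
python3 ft.py
```

```text
[-1.1  -1.31  0.13 -0.27  0.24  0.01] [ 0.54984157 -0.23689871  0.22330442] lat y -1.674424731621532 x -0.33090721486902064 Tu -0.34618420180320403 Tv 0.0785179570706448
```

Emit:
drive_tool --plan '[{"x": 0,"y": -0.0002,"z": 0,"roll": 0,"hand": 0.1},{"x": 0,"y": 0,"z": 0,"roll": 0,"hand": 0.1},{"x": 0,"y": 0,"z": 0,"roll": 0,"hand": 0.32},{"x": 0,"y": 0,"z": 0,"roll": 0,"hand": 0.4},{"x": 0,"y": 0,"z": 0,"roll": 0,"hand": 0.6}]'

```text
time_s: 28.08
ee_pos: [0.5497, -0.2371, 0.2233]
tool_rot: [0.0, 0.25, 0.968, 0.0]
ft_force: [0.1, 0.2, -0.8]
finger_gap: 0.593
gripper_force: 0.0
```

```bash
cat > jar.py <<'E'
from h import *
s=manip.state();print(s['time_s'],np.round(s['ft_force'],2),s['finger_gap'],s['ee_pos'])
for k in range(4):
 for n in('scene','top'):
  f=manip.grab_frame(n)
  for c,st in blue(f['img']):
    p=onz(f,*c,.133)
    if .42<p[0]<.66 and -.42<p[1]<-.08:print(n,c.round(2),st[2:5].tolist(),p[:2].round(4))
save(f,'top_end')
E
python3 jar.py
```

```text
28.075 [ 0.1   0.19 -0.84] 0.5927498201316382 [ 0.5497294  -0.23709601  0.22330122]
scene [171.29 212.19] [16, 16, 147] [ 0.5178 -0.3035]
scene [223.93 233.73] [21, 19, 300] [ 0.5875 -0.1689]
top [345.98 195.62] [25, 24, 489] [ 0.5847 -0.1669]
top [406.2  229.65] [19, 20, 207] [ 0.5192 -0.2833]
scene [171.17 212.07] [16, 16, 147] [ 0.5174 -0.3038]
scene [223.81 233.61] [20, 19, 298] [ 0.5871 -0.1692]
top [346.14 195.72] [25, 25, 491] [ 0.5845 -0.1672]
top [406.54 229.62] [19, 22, 200] [ 0.5193 -0.284 ]
scene [171.02 211.78] [17, 17, 162] [ 0.5165 -0.3043]
scene [223.57 233.78] [20, 19, 304] [ 0.5876 -0.1697]
top [346.57 196.15] [26, 25, 493] [ 0.5836 -0.168 ]
top [406.83 229.82] [18, 20, 182] [ 0.5189 -0.2845]
scene [170.86 211.47] [17, 17, 176] [ 0.5155 -0.3049]
scene [223.24 233.99] [21, 19, 299] [ 0.5882 -0.1705]
top [346.96 196.52] [25, 24, 485] [ 0.5829 -0.1688]
top [407.24 229.76] [17, 21, 166] [ 0.519  -0.2853]
```

Released, and it hangs with slow slight motion. I'm opening wider and retreating straight up.

Emit:
drive_tool --plan '[{"x": 0,"y": 0,"z": 0,"roll": 0,"hand": 0.8},{"x": 0,"y": 0,"z": -0.02,"roll": 0,"hand": 0.9},{"x": 0,"y": 0,"z": -0.04,"roll": 0,"hand": 0.9},{"x": 0,"y": 0,"z": -0.05,"roll": 0,"hand": 0.9},{"x": 0,"y": 0,"z": -0.04,"roll": 0,"hand": 0.9}]'

```text
time_s: 29.1
ee_pos: [0.5495, -0.237, 0.3753]
tool_rot: [0.001, 0.25, 0.968, -0.0]
ft_force: [1.6, -0.0, -0.2]
finger_gap: 0.901
gripper_force: 0.0
```

Emit:
drive_tool --plan '[{"x": 0.05,"y": 0,"z": 0,"roll": 0,"hand": 0.9},{"x": 0.05,"y": 0,"z": 0,"roll": 0,"hand": 0.9},{"x": 0.05,"y": 0,"z": 0,"roll": 0,"hand": 0.9},{"x": 0,"y": 0,"z": 0,"roll": 0,"hand": 0.9},{"x": 0,"y": 0,"z": 0,"roll": 0,"hand": 0.9}]'

```text
time_s: 29.72
ee_pos: [0.4188, -0.1647, 0.3735]
tool_rot: [0.0, 0.25, 0.968, -0.0]
ft_force: [-0.2, -0.4, -0.4]
finger_gap: 0.9
gripper_force: 0.0
```

```bash
python3 jar.py
```

```text
29.725 [-0.22 -0.41 -0.37] 0.9004977315293167 [ 0.41878693 -0.16474087  0.3734929 ]
scene [170.79 211.52] [18, 17, 178] [ 0.5156 -0.305 ]
scene [223.38 233.93] [20, 19, 303] [ 0.588  -0.1702]
top [346.65 196.12] [26, 25, 491] [ 0.5837 -0.1682]
top [413.15 233.43] [27, 25, 522] [ 0.512  -0.2966]
scene [170.79 211.52] [18, 17, 178] [ 0.5156 -0.305 ]
scene [223.38 233.93] [20, 19, 303] [ 0.588  -0.1702]
top [346.65 196.11] [26, 25, 491] [ 0.5837 -0.1682]
top [413.13 233.44] [27, 25, 522] [ 0.512  -0.2965]
scene [170.83 211.51] [17, 17, 177] [ 0.5156 -0.3049]
scene [223.38 233.93] [20, 19, 303] [ 0.588  -0.1702]
top [346.67 196.1 ] [26, 25, 490] [ 0.5837 -0.1682]
top [413.18 233.48] [27, 25, 519] [ 0.5119 -0.2966]
scene [170.79 211.52] [18, 17, 178] [ 0.5156 -0.305 ]
scene [223.38 233.93] [20, 19, 303] [ 0.588  -0.1702]
top [346.65 196.11] [26, 25, 491] [ 0.5837 -0.1682]
top [413.16 233.5 ] [27, 25, 522] [ 0.5119 -0.2966]
```

It is motionless over successive frames, and the cap midpoint sits at the hook seat. I'll check the bystanders and hand in.

Run:
```python
from h import *
f=manip.grab_frame('top')
for c,s in blue(f['img']):print(c.round(1),s[4])
print(manip.close_job())
```

```text
[247.9 164.7] 101
[193.7 174.3] 212
[346.6 196.1] 491
[413.2 233.4] 523
the job is handed in; nothing more can be done
None
```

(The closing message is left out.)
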